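# Switch on the water bath at its locking toggle

## Task

Switch the water bath on at its locking toggle, the lever that has a sliding collar and a cross pin sitting in notched plates: pull the collar up along the lever until the pin is clear, flip the lever right over to its other end, and let the collar drop fully home in the notch there. Leave the plain ball-topped lever on the other box exactly as it stands.

Things in the scene. Friction and masses are not known exactly. Their poses are not given: they have to be found in the camera images.
- lock_lever (a joint): Hinge of the locking toggle, rad: 0 off (leans 0.43 from vertical, as at the start), 0.86 on (leans 0.43 the other way), hard stops at both. 10 mm steel rod, tip 112 mm from the hinge; level hinge axis 60 mm above the bench, at the top centre of a fixed white housing 110x90x60 mm, along its 90 mm side. 0.06 Nm friction holds it where left; with the pin in a notch it has 0.06 play and is blocked.
- lock_collar (a joint): Travel of the collar outwards along its lever, m: 0 home (cross pin at the bottom of its notch), 0.020 hard stop. A spring pushes it home with 3 N at 0, 6 N at 0.020. The pin is clear of the notched plates from about 0.012; 0.015 to 0.018 is a good lift. Let go over a notch, it springs home. The pin (8 mm thick) sits 34 mm from the hinge; the plates reach 42 mm above the hinge, 13 mm either side.
- lock_grip (a point): Centre of the collar's thick part: aluminium cylinder 30 mm across, 24 mm long, two dark bands, round the lever; 76 mm from the hinge when home (moves with the collar). z: outwards along the lever; y: parallel to the hinge; x: the way it flips to on (positive about y). The rod stands 24 mm out beyond it. Fingers have room on both y sides; it may swivel in them about y during the flip.
- flow_grip (a point): Centre of the 32 mm grey ball on the plain airflow lever (no collar), 95 mm from its hinge, on a second fixed housing of the same size, between smooth round plates. z: outwards along that lever. Friction holds it at any angle. To be left alone.

How it is judged:
On the way:
1. the collar is lifted while the lever is still at its off end (value of joint lock_collar above 0.008 m and value of joint lock_lever below 0.2 rad).
At the end, for the whole second after the job is handed in: The locking lever stands at its other end (joint above 0.77 rad) and at rest, its collar is home in the notch there (within 3 mm), and the ball of the plain lever is within 12 mm of where it stood (value of joint lock_lever above 0.77 rad and value of joint lock_collar below 0.003 m and velocity of joint lock_lever between -0.1 and 0.1 rad/s and distance of flow_grip from where it was at the start of the episode below 0.012 m); the robot touches nothing.
It fails at once if the plain ball-topped lever is moved (12 mm at its ball) (distance of flow_grip from where it was at the start of the episode above 0.012 m).
It also fails if it takes over 32 s, if anything falls off the work surface, if the arm or the gripper's body presses on something with over 40 N, if the wrist force passes 120 N, or if a joint passes its speed limit or range.

## Robot

A 6-joint arm with a two-finger parallel gripper is mounted at the origin on the work surface. World frame = base frame: x ahead of the robot, y to its left, z up, the work surface at z = 0. Lengths are in m, angles in rad, forces in N, time in s.
With the tool pointing down it reaches from about 0.275 to 0.875 m from the base axis. Payload 12.5 kg.
Tool frame: the origin (TCP) lies on the centre line of the jaws, within the pads' length; the fingertips stand r.finger_overhang ahead of it and the grasp point (between the pads) lies 3 mm ahead of it (r.finger_overhang is the distance from the TCP to the fingertips, in m); z points along the fingers, y is the direction in which the jaws open and shut (so a half turn about z gives the same grasp; the last joint's range is limited). The gripper opens to 85 mm and grips with 20 to 120 N. Pads are 22 mm wide; open, the fingers measure 114 mm over their backs; the gripper's body (76 mm by 85 mm) begins 54 mm behind the grasp point. The pads swing forward as they close: fully open they stand 13 mm farther back than shut.
Start: joints at [-1.228, 0.351, 1.652, -0, 1.139, -0.085], TCP at [0.228, -0.5, 0.253] pointing down, gripper open.
Joint ranges: [-2.75, 2.75], [-0.79, 2.1], [0.01, 2.65], [-1.57, 4.71], [0.07, 3.14], [-2.87, 2.87]. Speed limits (rad/s): [2.22, 2.22, 2.79, 3.14, 3.14, 3.14].

## Interface

Orientations are given as a unit quaternion [x, y, z, w].
In Python, from cell import r, optics gives the robot as it stands. The module is installed in compiled form; this text tells all that it offers. Calls block until the motion is done:
- r.move_to(position, orientation): joint-space move of the TCP to a pose.
- r.move_linear(position, rot=None, vel=0.15): straight line of the TCP; rot=None keeps the orientation; vel is the mean speed in m/s.
- r.set_joints(angles): joint-space move.
- r.set_gripper(opening, squeeze=None): opening from 0.0 (shut) to 1.0 (fully open); squeeze is the grip in N (None keeps the last); returns when the fingers have stopped.
- r.sleep(seconds).
- r.inverse_kinematics(position, orientation): joint angles nearest the present ones, or None.
- optics.get_image(name): name is "scene" or "top" or "wrist"; returns a dict with "pixels" (480x640x3 uint8, red, green, blue), "depth" (480x640 float32, m along the optical axis (not along the pixel's ray), 0 where there is no reading), "fx", "fy", "cx", "cy" (pixels), "D" ([k1, k2, p1, p2, k3] as OpenCV has them; the pictures are not rectified), "camera_from_world" (4x4, takes a point from world to camera coordinates); the wrist camera has in their place "mount" (4x4, takes a point from camera to tool coordinates, whose origin is the TCP and whose axes are the flange's). Camera axes: x right, y down, z forward; pixel columns grow to the right and rows downward; lengths in m; the calibration is good to about 2 mm. A picture is of the moment at which its call begins: read the wrist's pose just before it.
A pose or a line that the arm cannot do raises r.PlanningError and nothing moves.
- r.hand_in(): hands the job in, once; it reports no verdict.
Readings, each from a call of its own:
- r.current_t(): time.
- r.current_q(): joint angles.
- r.current_qvel(): joint speeds.
- r.current_effort(): joint torques, N m.
- r.current_tool_pos(): TCP position.
- r.current_ee_rot(): TCP orientation.
- r.current_contact_force(): force on the tool from outside, world axes, zero at the start.
- r.current_torque(): the same for the moment, N m.
- r.current_opening(): opening from 0.0 (shut) to 1.0 (fully open).
Only numpy, scipy, OpenCV 4.12 (cv2) and the standard library are available. Lean on these libraries where they do the work, as an engineer would, in place of code of your own. Each camera call takes 0.05 s, during which the arm holds its last target. There are 200 camera calls.

## Working session

There is one attempt and no reset: what is moved stays moved. The work goes in short steps, each a Python script; the robot and the scene stay as the last script left them, time stands still between calls to the robot, and variables do not carry over. Pictures are saved under pics/ and viewed, about 8 in all and at most 12, crops included, and the job is handed in when it is done.

```bash
mkdir -p pics; cat > h.py <<'E'
import numpy as np, cv2
from cell import r, optics
def snap(n,f):
    im=optics.get_image(n); cv2.imwrite(f'pics/{f}.png',im['pixels'][:,:,::-1]); np.savez(f'pics/{f}.npz',**im); return im
def cloud(im, T=None):
    """world points HxWx3 from depth"""
    K=np.array([[im['fx'],0,im['cx']],[0,im['fy'],im['cy']],[0,0,1.]])
    h,w=im['depth'].shape
    uv=np.stack(np.meshgrid(np.arange(w),np.arange(h)),-1).reshape(-1,1,2).astype(float)
    n=cv2.undistortPoints(uv,K,np.array(im['D'],float)).reshape(h,w,2)
    d=np.asarray(im['depth'])[...,None]
    c=np.concatenate([n*d,d,np.ones_like(d)],-1)
    T=np.linalg.inv(im['camera_from_world']) if T is None else T
    return (c@np.asarray(T).T)[...,:3]
E
python3 - <<'E'
from h import *
a=snap('top','top0');b=snap('scene','scene0')
for im in(a,b): print(np.linalg.inv(im['camera_from_world']).round(3), im['fx'])
cv2.imwrite('pics/both.png',cv2.resize(np.vstack([a['pixels'],b['pixels']])[:,:,::-1],None,fx=.62,fy=.62,interpolation=cv2.INTER_AREA))
print(r.finger_overhang,r.current_t())
E
```

```text
[[-0.022 -0.998  0.059  0.456]
 [-1.     0.023  0.01   0.004]
 [-0.011 -0.059 -0.998  1.046]
 [ 0.     0.     0.     1.   ]] 582.9366180154027
[[-0.776  0.349 -0.525  0.89 ]
 [ 0.631  0.44  -0.639  0.401]
 [ 0.008 -0.827 -0.562  0.513]
 [ 0.     0.     0.     1.   ]] 464.4146703046182
0.022 0.1
```

View pics/both.png

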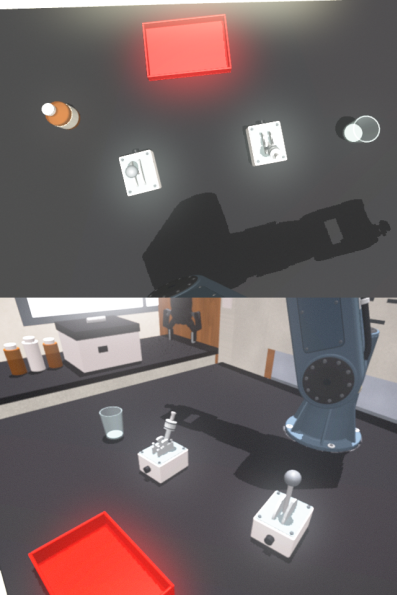

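The locking toggle (with collar and plates) is the box at top-view pixel about (430,230). The ball lever is at about (225,277). I'll zoom in on the toggle and fit its housing.

```bash
python3 - <<'E'
from h import *
a=dict(np.load('pics/top0.npz'));b=dict(np.load('pics/scene0.npz'))
P=cloud(a)
for nm,(u,v) in dict(lock=(430,230),flow=(225,277)).items():
    px=a['pixels'].astype(int); m=np.zeros(P.shape[:2],bool); m[v-55:v+55,u-55:u+55]=1
    m&=(abs(P[...,2]-.06)<.006)&(px.min(-1)>120)
    q=P[m]; rc=cv2.minAreaRect(q[:,:2].astype(np.float32)); print(nm,m.sum(),q.mean(0).round(4),rc, cv2.boxPoints(rc).round(3).tolist())
    H=np.zeros_like(m); H[v-70:v+70,u-70:u+70]=1; H&=(P[...,2]>.12)&(P[...,2]<.2); print('high',H.sum(),P[H].mean(0).round(4), P[H].max(0).round(4))
ca=cv2.resize(a['pixels'][175:285,375:485],(440,440),interpolation=cv2.INTER_CUBIC)
cb=cv2.resize(b['pixels'][175:305,205:315],None,fx=3.38,fy=3.385,interpolation=cv2.INTER_CUBIC)[:440]
cv2.imwrite('pics/crop.png',np.hstack([ca,cb])[:,:,::-1])
Q=cloud(b)
m=np.zeros(Q.shape[:2],bool); m[175:305,205:315]=1; m&=(Q[...,2]>.12)
print('scene high',Q[m].mean(0).round(4),Q[m][:,2].max())
E
```

```text
lock 2581 [ 0.5468 -0.1647  0.0615] ((0.5438467264175415, -0.16905812919139862), (0.11014249920845032, 0.09097984433174133), 8.739812850952148) [[0.4830000102519989, -0.13199999928474426], [0.4959999918937683, -0.22200000286102295], [0.6050000190734863, -0.20600000023841858], [0.5910000205039978, -0.11599999666213989]]
high 392 [ 0.5113 -0.1719  0.1432] [ 0.5296 -0.158   0.1672]
flow 2628 [0.471  0.1809 0.0618] ((0.4707915484905243, 0.18441633880138397), (0.10942478477954865, 0.09045441448688507), 12.677068710327148) [[0.40700000524520874, 0.21699999272823334], [0.4269999861717224, 0.12800000607967377], [0.5339999794960022, 0.15199999511241913], [0.5139999985694885, 0.2409999966621399]]
high 333 [0.4728 0.1826 0.1662] [0.4878 0.2003 0.1737]
scene high [ 0.5586 -0.1025  0.1828] 0.5131538975272956
```

View pics/crop.png

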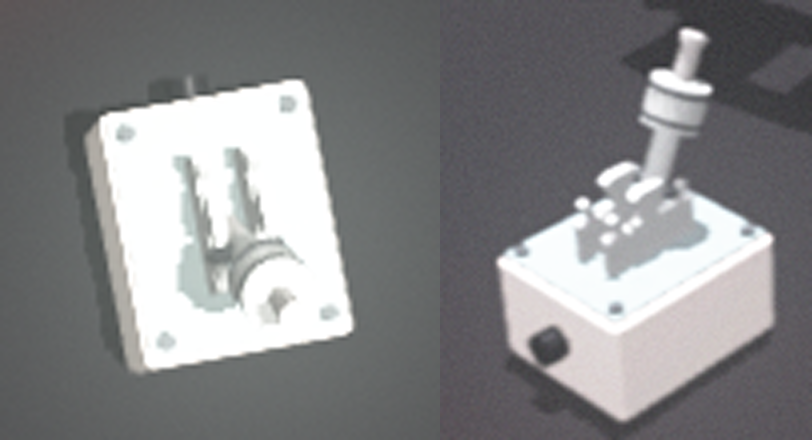

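```bash
cat >> h.py <<'E'
from scipy.spatial.transform import Rotation as Ro
ang=np.radians(8.6); U=np.array([np.cos(ang),np.sin(ang),0]); Y=np.array([-np.sin(ang),np.cos(ang),0]); Z=np.array([0,0,1.])
HINGE=np.array([.5438,-.1690,.060])
def pose(th,rad,S=1,hinge=HINGE,tilt=None):
    """TCP pose for grasp point at radius rad on lever at joint angle th; tool axis at lean tilt"""
    a=th-.43; l=np.sin(a)*U+np.cos(a)*Z
    t=a if tilt is None else tilt; k=np.sin(t)*U+np.cos(t)*Z
    R=np.column_stack([np.cross(S*Y,-k),S*Y,-k])
    return hinge+rad*l+.003*k, Ro.from_matrix(R).as_quat()
E
python3 - <<'E'
from h import *
print(Ro.from_quat(r.current_ee_rot()).as_matrix().round(2))
for S in(1,-1):
    for tilt in (None,0.,-.2):
        print(S,tilt,[None if q is None else np.round(q,2).tolist() for q in [r.inverse_kinematics(*pose(th,rd,S,tilt=tilt)) for th,rd in((0,.176),(0,.076),(0,.092),(.43,.092),(.86,.092),(.86,.176))]])
E
```

```text
[[ 0.91  0.41 -0.  ]
 [ 0.41 -0.91  0.  ]
 [ 0.   -0.   -1.  ]]
1 None [[-0.6, 0.18, 2.03, 0.48, 0.66, -2.66], [-0.53, 0.4, 2.02, 0.63, 0.46, -2.79], [-0.54, 0.37, 2.02, 0.6, 0.49, -2.76], [-0.38, 0.5, 1.69, -0.0, 0.95, -2.1], [-0.28, 0.75, 1.32, -0.18, 1.46, -1.95], [-0.26, 0.74, 1.15, -0.17, 1.65, -1.96]]
1 0.0 [[-0.46, 0.3, 1.8, -0.0, 1.04, -2.18], [-0.41, 0.49, 1.78, -0.0, 0.87, -2.13], [-0.42, 0.46, 1.78, -0.0, 0.9, -2.14], [-0.38, 0.5, 1.69, -0.0, 0.95, -2.1], [-0.35, 0.57, 1.6, -0.0, 0.97, -2.07], [-0.32, 0.54, 1.44, -0.0, 1.16, -2.05]]
1 -0.2 [[-0.52, 0.24, 1.91, 0.16, 0.85, -2.34], [-0.47, 0.44, 1.89, 0.19, 0.66, -2.33], [-0.47, 0.4, 1.9, 0.18, 0.69, -2.33], [-0.43, 0.44, 1.81, 0.16, 0.73, -2.26], [-0.39, 0.51, 1.72, 0.15, 0.75, -2.22], [-0.36, 0.46, 1.58, 0.12, 0.93, -2.15]]
-1 None [[-0.6, 0.18, 2.03, 0.48, 0.66, 0.48], [-0.53, 0.4, 2.02, 0.63, 0.46, 0.35], [-0.54, 0.37, 2.02, 0.6, 0.49, 0.38], [-0.38, 0.5, 1.69, -0.0, 0.95, 1.04], [-0.28, 0.75, 1.32, -0.18, 1.46, 1.19], [-0.26, 0.74, 1.15, -0.17, 1.65, 1.18]]
-1 0.0 [[-0.46, 0.3, 1.8, -0.0, 1.04, 0.96], [-0.41, 0.49, 1.78, -0.0, 0.87, 1.01], [-0.42, 0.46, 1.78, -0.0, 0.9, 1.0], [-0.38, 0.5, 1.69, -0.0, 0.95, 1.04], [-0.35, 0.57, 1.6, -0.0, 0.97, 1.07], [-0.32, 0.54, 1.44, -0.0, 1.16, 1.1]]
-1 -0.2 [[-0.52, 0.24, 1.91, 0.16, 0.85, 0.8], [-0.47, 0.44, 1.89, 0.19, 0.66, 0.81], [-0.47, 0.4, 1.9, 0.18, 0.69, 0.81], [-0.43, 0.44, 1.81, 0.16, 0.73, 0.88], [-0.39, 0.51, 1.72, 0.15, 0.75, 0.93], [-0.36, 0.46, 1.58, 0.12, 0.93, 0.99]]
```

```bash
python3 - <<'E'
from h import *
r.move_to(*pose(0,.19,-1)); r.set_gripper(.85)
p=r.current_tool_pos(); R=Ro.from_quat(r.current_ee_rot()).as_matrix()
im=snap('wrist','w1'); T=np.eye(4);T[:3,:3]=R;T[:3,3]=p
P=cloud(im,T@im['mount']); np.save('pics/w1P.npy',P)
a=-.43; l=np.sin(a)*U+np.cos(a)*Z; x=np.cross(Y,l)
L=(P-HINGE)@np.column_stack([x,Y,l])   # lever coords
ok=np.asarray(im['depth'])>0
for lo,hi in((.062,.092),(.09,.106),(.106,.116)):
    m=ok&(L[...,2]>lo)&(L[...,2]<hi)&(np.hypot(L[...,0],L[...,1])<.03); q=L[m]
    if len(q): print(lo,hi,len(q),'x',np.percentile(q[:,0],[1,50,99]).round(4),'y',np.percentile(q[:,1],[1,50,99]).round(4),'z',np.percentile(q[:,2],[1,50,99]).round(4))
m=ok&(abs(P[...,2]-.06)<.005)&(im['pixels'].min(-1)>110)
if m.sum()>50: print('top',m.sum(),cv2.minAreaRect(P[m][:,:2].astype(np.float32)))
print(r.current_t(),r.current_contact_force(),r.current_tool_pos(),pose(0,.19,-1)[0])
E
```

```text
0.062 0.092 1408 x [-0.0104  0.0068  0.0158] y [-0.0156 -0.0011  0.0129] z [0.0687 0.0877 0.0901]
0.09 0.106 94 x [0.0017 0.0052 0.0059] y [-0.0061 -0.0011  0.0034] z [0.0901 0.0966 0.1029]
0.106 0.116 398 x [-0.0051  0.0014  0.0072] y [-0.0075 -0.0016  0.0043] z [0.1081 0.1119 0.1133]
top 10403 ((0.5647573471069336, -0.291066437959671), (0.10988465696573257, 0.33538341522216797), 9.449751853942871)
1.9167 [ 0.401097   -0.61960043  0.12063557] [ 0.46420322 -0.18132978  0.23539743] [ 0.46424855 -0.18103103  0.23543039]
```

View pics/w1.png

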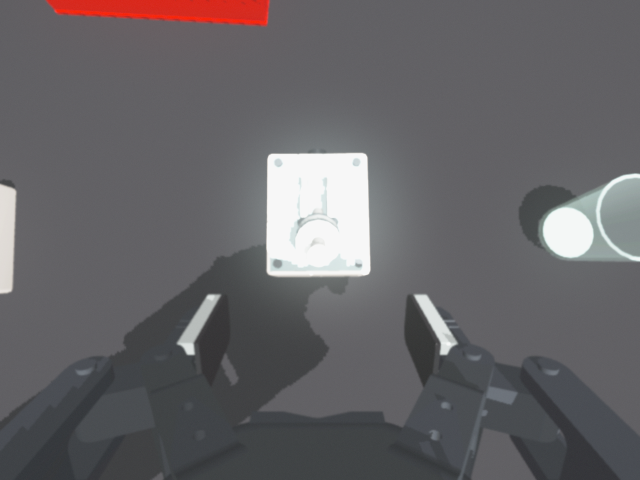

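The wrist view shows the toggle at (318,240), aligned with the jaws. The rod tip reads 112 mm from the hinge as expected, with a y offset of -1.3 mm. Next I grasp and lift.

```bash
sed -i 's/^HINGE=.*/HINGE=np.array([.5438,-.1690,.060])-.0013*Y/' h.py; python3 - <<'E'
from h import *
def st(s):
    f=r.current_contact_force(); l=np.sin(-.43)*U+np.cos(.43)*Z
    print(s,'t',round(r.current_t(),2),'open',round(r.current_opening(),3),'F',np.round(f,1),'Fl',round(float(np.dot(f,l)),2),'FY',round(float(np.dot(f,Y)),2),'err',np.round(r.current_tool_pos()-tgt,4))
for rad,v in((.12,.15),(.076,.06)):
    tgt,q=pose(0,rad,-1); r.move_linear(tgt,q,vel=v); st(rad)
r.set_gripper(0.0,squeeze=60); st('grip')
for rad in(.080,.0925):
    tgt,q=pose(0,rad,-1); r.move_linear(tgt,q,vel=.03); st(rad)
b=snap('scene','s1')
cv2.imwrite('pics/s1c.png',cv2.resize(b['pixels'][140:320,180:340],None,fx=3,fy=3,interpolation=cv2.INTER_CUBIC)[:,:,::-1])
E
```

```text
0.12 t 2.53 open 0.854 F [-0.2  0.2 -0.2] Fl -0.13 FY 0.22 err [ 0.     -0.0001  0.0004]
0.076 t 3.42 open 0.849 F [ 0.6 -0.   0.2] Fl -0.06 FY -0.13 err [ 0.0001 -0.0001  0.0001]
grip t 3.88 open 0.332 F [-3.8  1.4  6.4] Fl 7.27 FY 1.95 err [-0.      0.0001  0.0004]
0.08 t 4.17 open 0.333 F [ 3.3  1.8 -4.2] Fl -5.29 FY 1.29 err [-0.      0.0001  0.0001]
0.0925 t 4.73 open 0.334 F [ 4.3  2.5 -4. ] Fl -5.53 FY 1.87 err [-0.      0.0001  0.    ]
```

View pics/s1c.png

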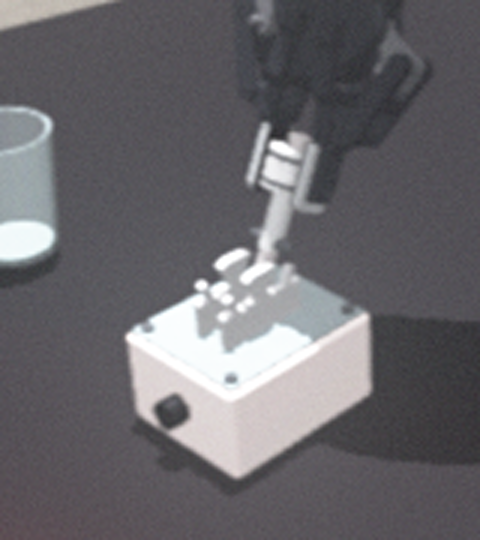

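The lift force of 5.5 N matches the spring at about 16.5 mm, and the pin at crop (265,240) is clear of its notch. I flip in steps, watching for blocking.

```bash
python3 - <<'E'
from h import *
for th in np.r_[.08,.16:.861:.14,.87]:
    tgt,q=pose(th,.0925,-1); r.move_linear(tgt,q,vel=.04)
    a=th-.43; l=np.sin(a)*U+np.cos(a)*Z; x=np.cross(Y,l); f=r.current_contact_force()
    print(round(th,2),round(r.current_t(),2),'F x,Y,l',np.round([f@x,f@Y,f@l],2),'op',round(r.current_opening(),3),np.round(r.current_tool_pos()-tgt,4))
    if abs(f@x)>12: print('blocked'); break
b=snap('scene','s2')
cv2.imwrite('pics/s2c.png',cv2.resize(b['pixels'][140:320,180:340],None,fx=3,fy=3,interpolation=cv2.INTER_CUBIC)[:,:,::-1])
E
```

```text
0.08 5.12 F x,Y,l [ 0.96  0.7  -6.29] op 0.334 [ 0.0001  0.0001 -0.0003]
0.16 5.47 F x,Y,l [ 2.09  0.68 -5.77] op 0.331 [-0.0001  0.0001 -0.0004]
0.3 5.95 F x,Y,l [ 1.04  0.87 -7.  ] op 0.329 [-0.0003  0.0001 -0.0005]
0.44 6.43 F x,Y,l [ 1.14  2.32 -6.11] op 0.333 [-0.0005  0.     -0.0005]
0.58 6.92 F x,Y,l [ 0.86  4.22 -5.81] op 0.335 [-0.0005  0.     -0.0004]
0.72 7.4 F x,Y,l [ 2.23  4.8  -5.55] op 0.333 [-0.0005  0.0001 -0.0003]
0.86 7.88 F x,Y,l [ 1.66  5.03 -6.15] op 0.333 [-0.0004  0.0001 -0.0002]
0.87 8.13 F x,Y,l [-0.57  5.37 -6.08] op 0.334 [-0.0008  0.      0.0002]
```

View pics/s2c.png

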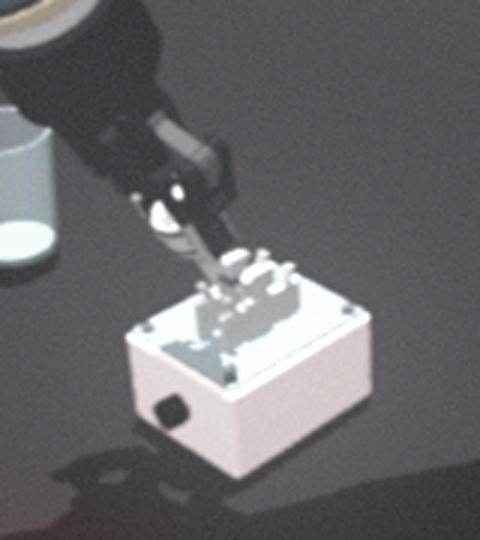

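The lever is over at the far side. I press to its stop, lower the collar into the notch, and release.

```bash
python3 - <<'E'
from h import *
def rd(th,s):
    a=th-.43; l=np.sin(a)*U+np.cos(a)*Z; x=np.cross(Y,l); f=r.current_contact_force()
    print(s,round(th,3),round(r.current_t(),2),'F x,Y,l',np.round([f@x,f@Y,f@l],2),'op',round(r.current_opening(),3)); return f@x
th=.87
while th<.93:
    th+=.01; r.move_linear(*pose(th,.0925,-1,tilt=.43),vel=.03); r.sleep(.1)
    if rd(th,'press')<-5: break
th-=.005
for rad in(.088,.084,.080,.0765):
    r.move_linear(*pose(th,rad,-1,tilt=.43),vel=.03); rd(th,rad)
r.set_gripper(.8); r.sleep(.3); rd(th,'open')
b=snap('scene','s3')
r.move_linear(*pose(th,.20,-1,tilt=.43),vel=.15); r.sleep(.2); rd(th,'away')
p=r.current_tool_pos(); R=Ro.from_quat(r.current_ee_rot()).as_matrix()
im=snap('wrist','w2'); T=np.eye(4);T[:3,:3]=R;T[:3,3]=p
P=cloud(im,T@im['mount']); ok=np.asarray(im['depth'])>0
m=ok&(np.linalg.norm(P-HINGE,axis=-1)<.13)&(P[...,2]>.1); 
for t in(.80,.86):
    a=t-.43; l=np.sin(a)*U+np.cos(a)*Z; L=(P[m]-HINGE)@np.column_stack([np.cross(Y,l),Y,l])
    for lo,hi in((.075,.104),(.106,.116)):
        q=L[(L[:,2]>lo)&(L[:,2]<hi)]; print(t,len(q),np.percentile(q,[2,50,98],axis=0).round(4).tolist())
b=snap('scene','s4'); 
f=lambda i:cv2.resize(i[180:310,190:320],(390,390),interpolation=cv2.INTER_CUBIC)
cv2.imwrite('pics/s4c.png',np.hstack([f(b['pixels']),cv2.resize(im['pixels'][140:300,240:400],(390,390),interpolation=cv2.INTER_CUBIC)])[:,:,::-1])
E
```

```text
press 0.88 8.53 F x,Y,l [-5.57  5.91 -4.57] op 0.334
0.088 0.875 8.83 F x,Y,l [-2.13  6.27 -5.66] op 0.333
0.084 0.875 9.12 F x,Y,l [-2.41  5.79 -4.48] op 0.329
0.08 0.875 9.4 F x,Y,l [-1.73  5.72 -3.57] op 0.339
0.0765 0.875 9.67 F x,Y,l [-2.92  6.96 -0.11] op 0.333
open 0.875 10.43 F x,Y,l [-0.4  -0.6  -0.04] op 0.8
away 0.875 11.66 F x,Y,l [-0.34  0.24  0.04] op 0.805
0.8 1241 [[-0.0041, -0.0134, 0.0771], [0.0109, 0.0001, 0.0882], [0.0203, 0.0143, 0.0987]]
0.8 366 [[0.0015, -0.0055, 0.1084], [0.0078, 0.0007, 0.1123], [0.0136, 0.0062, 0.1138]]
0.86 1250 [[-0.0094, -0.0134, 0.0776], [0.0054, 0.0001, 0.0886], [0.0153, 0.0143, 0.0991]]
0.86 366 [[-0.0052, -0.0055, 0.109], [0.001, 0.0007, 0.1126], [0.0068, 0.0062, 0.114]]
```

View pics/s4c.png

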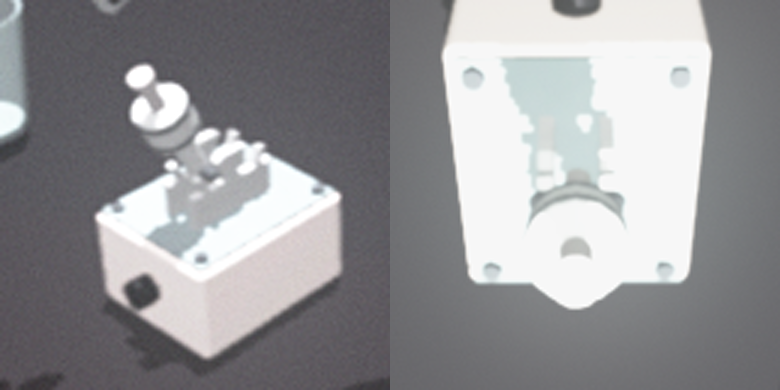

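The lever axis lies at 0.86 (tip offset 1 mm). The collar's outer face is 88.6 mm from the hinge, against 88 mm expected at home. I check the ball's position and hand in.

```bash
python3 - <<'E'
from h import *
for n in('scene0','s4'):
    im=dict(np.load(f'pics/{n}.npz')); P=cloud(im); m=(P[...,2]>.138)&(P[...,2]<.19)&(np.hypot(P[...,0]-.473,P[...,1]-.183)<.05); print(n,m.sum(),P[m].mean(0).round(4))
print(r.current_contact_force().round(2),r.current_t()); r.hand_in()
E
```

```text
scene0 583 [0.4804 0.1885 0.1625]
s4 581 [0.4805 0.1885 0.1626]
[0.09 0.09 0.38] 11.7583
the job is handed in; nothing more can be done
```

The water bath's locking toggle is switched on and locked, and I handed the job in at 11.8 s of the 32 s allowed. No verdict is reported, so the checks below are my own measurements.

- **What I did:** I gripped the collar at 60 N and lifted it about 16.5 mm along the lever while it was still at the off end. I then flipped the lever with the tool turning along with it, pressed it lightly against the on stop, lowered the collar into the notch, released it and backed away.
- **Lift:** The force along the lever read about 5.5 N, which fits the spring at that lift. The camera picture showed the pin clear of the plates.
- **Lever and collar at the end:** The lever lies at about 0.86 rad, with its tip within 1 mm of the expected line. The collar's outer face is 88.6 mm from the hinge, against 88 mm at home. The force along the lever had dropped to zero before I released it.
- **Ball lever:** Its ball measured within 0.1 mm of where it started.
- **Contact:** The wrist force was about 0.4 N once clear, so the robot was touching nothing.

No check failed. One small disagreement: the first housing fit was about 1.3 mm off sideways from the wrist camera's view, and I corrected for that before gripping.

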